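Clamp down the lid of a screw-bridge pressure cooker

TASK

Close the pressure cooker: its lid already lies on the seal. Swing the bridge over the lid until its slot is fully home on the far post, then wind the T-handle clockwise, half turn after half turn, until the screw holds the lid hand-tight. Stop there, since overtightening ruins the seal, and do not knock the things standing around.

Things in the scene. Friction and masses are not known exactly. Their poses are not given: they have to be found in the camera images.
- cooker: Steel pressure cooker, 164 mm across, rim 100 mm up; too heavy to shift. Origin: centre of its underside, on the axis of the lid. Its x axis points from the near post (x = -97 mm, the pivot of the bridge) to the far post (x = +97 mm, with a mushroom head, top at 177 mm); z is up. Two black side handles reach out to y = +-129 mm, 68 to 86 mm up.
- bridge (a joint): Angle of the bridge about the near post, rad: 0 = home, its slot stopped against the far post, the screw over the middle of the lid; grows as it swings open, counter-clockwise from above (to the cooker's +y side). It swings level with 1.6 N m of friction (7 N at the knob) and stays put. A steel bar 20 mm wide, its top 167 mm up.
- bridge_knob (a point): Middle of the black upright finger knob (18 mm thick, from 167 to 204 mm above the worktop; this point at 193 mm) at the free end of the bridge, 217 mm from the near post's axis.
- screw_nut (a point): Top of the nut (25 mm wide) in the middle of the bridge, 97 mm from the near post's axis and 176 mm above the worktop; the screw's axis passes through it.
- t_handle (a joint): Turn of the T-handle, rad: 0 = screw fully raised; grows clockwise from above, 6 mm down a turn. It runs freely (0.06 N m) until the foot meets the lid at some 10.5 to 14.5 rad (the seal stands more or less proud), then grows tight within 1 rad. Hand-tight is 0.5 to 0.7 N m: a sideways push of 10 to 14 N at 50 mm from the axis; 23 N there is far too much. It stays where left.
- bar_end_a (a point): Centre of one ball end (17 mm thick) of the T-handle's level crossbar. The bar is 11 mm thick, its ball ends 50 mm either side of the screw's axis, 232 mm above the worktop when the screw is fully raised (0.95 mm less a rad), nothing above it. With the joints bridge and t_handle both at 0 this end points along the cooker's +x.
- bar_end_b (a point): Centre of the oppopoint ball end of the crossbar.
- foot: The round steel pressure foot, 42 mm across, at the bottom of the screw. Origin: middle of its underside. It turns with the T-handle and is to press on the dark raised boss in the middle of the lid.
- lid: The loose steel lid, 176 mm across, lying centred on the rubber seal of the cooker. Origin: middle of the plane that lies on the seal, 101 to 104 mm above the worktop; the flat boss, 52 mm across, on which the foot presses is 26 mm above it. A black steam valve on its -y side stands up to 34 mm above the origin.
- kitchen_timer: Bystander: round kitchen timer, 63 mm wide, 50 mm tall. Origin: centre of its underside.
- spice_jar: Bystander: small spice jar with a black cap, 41 mm wide, 105 mm tall. Origin: centre of its underside.
- mug: Bystander: white mug with dots, 91 mm tall, behind the cooker. Origin: centre of its underside.
- wooden_spoon: Bystander: wooden spoon, 338 mm long, lying on the worktop. Origin: its middle, at the underside.

How it is judged:
On the way, in this order (a step that is already met when the one before it is completed fails the run):
1. the bridge is swung home over the lid while the screw is still clear of it (value of joint bridge below 0.04 rad and contact force between foot and lid below 1 N), for 0.2 s.
2. the screw bears firmly on the lid (over 20 N) (value of joint bridge below 0.04 rad and contact force between foot and lid above 20 N), for 0.2 s.
At the end, for the whole second after the job is handed in: The bridge is home (within 0.04 rad), the foot presses on the middle of the lid's boss (within 6 mm) with 20 to 65 N, the lid lies level (0.03 rad) and centred on the cooker (5 mm), lid and screw are at rest and every bystander is within 30 mm of where it stood (all of step 2 and contact force between foot and lid below 65 N and horizontal distance between foot and lid below 0.006 m and horizontal distance between lid and cooker below 0.005 m and angle between lid's own z axis and vertical below 0.03 rad and linear speed of each of lid, foot below 0.01 m/s and distance of each of kitchen_timer, spice_jar, mug, wooden_spoon from where it was at the start of the episode below 0.03 m); the robot touches nothing.
It fails at once if the screw is overtightened: the foot presses on the lid with more than 85 N (contact force between foot and lid above 85 N).
It fails at once if the lid is knocked off its seat (horizontal distance between lid and cooker above 0.012 m or angle between lid's own z axis and vertical above 0.12 rad).
It fails at once if a bystander is pushed more than 30 mm or knocked over (distance of any of kitchen_timer, spice_jar, mug, wooden_spoon from where it was at the start of the episode above 0.03 m or angle between any of kitchen_timer, spice_jar, mug, wooden_spoon's own z axis and vertical above 0.6 rad).
It also fails if it takes over 72 s, if anything falls off the work surface, if the arm or the gripper's body presses on something with over 40 N, if the wrist force passes 120 N, or if a joint passes its speed limit or range.

ROBOT

A 6-joint arm with a two-finger parallel gripper is mounted at the origin on a cart in front of the work surface, level with it; the furniture and walls round the work are solid. World frame = base frame: x ahead of the robot, y to its left, z up, the work surface at z = 0. Lengths are in m, angles in rad, forces in N, time in s.
With the tool pointing down it reaches from about 0.35 to 0.775 m from the base axis. Payload 7.3 kg.
Tool frame: the origin (TCP) lies at the centre of the arm's flange, where the gripper is bolted on; the fingertips stand 178 mm ahead of it and the grasp point (between the pads) lies 159 mm ahead of it (tip_extent is the distance from the TCP to the fingertips, in m); z points along the fingers, y is the line along which they close (so a half turn about z gives the same grasp; the last joint's range is limited). The gripper opens to 92 mm and grips with 3 to 60 N. Pads are 19 mm wide; open, the fingers measure 130 mm over their backs; the gripper's body (75 mm by 190 mm) begins 47 mm behind the grasp point.
Start: joints at [-1.272, 0.342, 1.524, -0, 1.275, -0.146], TCP at [0.226, -0.474, 0.405] pointing down, gripper open.
Joint ranges: [-2.53, 2.53], [-0.77, 2.02], [0.04, 2.7], [-1, 4.14], [0.28, 2.66], [-3.11, 3.11]. Speed limits (rad/s): [2.57, 2.57, 3.14, 3.14, 3.14, 3.14].

INTERFACE

Orientations are given as [roll, pitch, yaw] about the fixed x, y, z axes, in that order (R = Rz(yaw) Ry(pitch) Rx(roll)).
In Python, from cell import * gives the robot as it stands.
- The arm moves only by the tool arm_command, never from a script. Its arguments are lists of equal length, an entry for each row: "xyz": the shift along the world's x, y, z in mm, a list of three; "spin": the turn about the world's z in degrees. In form: {"xyz": [[tx, ty, tz], ...], "spin": [spin, ...]}. A call has 1 to 20 rows; each row shifts and turns the commanded pose from where the row before left it; what a row does not reach is not made up. A row lasts 1/10 s, in which the tool goes at most 50 mm and 8.59 degrees, less where a joint would pass 70% of its speed; a pose out of reach is approached as far as the arm can. A call with a gripper value outside its range is refused whole. "jaw" is the opening, from -1 (shut) to 1 (fully open), set as the call begins (left out, the last holds). The fingers move at their own pace and stop on an object; "squeeze" is the grip in N (left out, the last holds). Time passes only in rows, so rows that do not move let the fingers close. It gives the time, the measured TCP pose, the force, the opening and the grip force at its end, in the units of the state.
- observe(): the state, without advancing time (a new reading comes with each control period).
- read_camera(name): name is "scene" or "top"; returns a dict with "img" (384x512x3 uint8, red, green, blue), "depth" (384x512 float32, m along the optical axis (not along the pixel's ray), 0 where there is no reading), "fx", "fy", "cx", "cy" (pixels), "world_from_camera" (4x4, takes a point from camera to world coordinates). Camera axes: x right, y up, looking along -z (the intrinsics and any distortion apply to the point x, -y, -z); pixel columns grow to the right and rows downward; lengths in m; the calibration is good to about 2 mm. A picture is of the moment at which its call begins.
- hand_in(): hands the job in; it is judged then, once.
The state is a dict: "time": time; "qpos": joint angles; "qvel": joint speeds; "joint_efforts": joint torques, N m; "tool_pos": TCP position; "tool_rot": TCP orientation; "contact_force": force on the tool from outside, world axes, zero at the start; "torque": the same for the moment, N m; "opening": finger opening in m; "grip_force": force on a finger pad.
Only numpy, scipy, OpenCV 4.12 (cv2) and the standard library are available. Lean on these libraries where they do the work, as an engineer would, in place of code of your own. Each camera call takes 0.05 s, during which the arm holds its last target. There are 200 camera calls.

## Working session

There is one attempt and no reset: what is moved stays moved. The work goes in short steps, Python scripts to look and compute and a tool call to move; the robot and the scene stay as the last step left them, time stands still between calls to the robot, and variables do not carry over. Pictures are saved under pics/ and viewed, at most 10 in all, crops included, and the job is handed in when it is done.

Besides the shell and the picture viewer there is one more tool, called after "Emit:" by a JSON object that holds its "fn" and its "kwargs", one argument or row to a line. arm_command: Moves the arm, as the interface text tells. Its arguments: {"type":"object","properties":{"xyz":{"type":"array","items":{"type":"array","items":{"type":"number"}}},"spin":{"type":"array","items":{"type":"number"}},"jaw":{"type":"number"},"squeeze":{"type":"number"}},"required":["xyz","spin"]}

```bash
mkdir -p pics; ls; python3 - <<'E'
from cell import *
import cv2,numpy as np
print(observe())
for n in("scene","top"):
    c=read_camera(n); np.savez(f"{n}0.npz",**c)
    cv2.imwrite(f"pics/{n}0.png",c["img"][:,:,::-1]); print(n,c["fx"],c["fy"],c["cx"],c["cy"],c["world_from_camera"].round(4).tolist())
E
```

```text
pics
{'time': 0.0, 'qpos': array([-1.27201429e+00,  3.42721109e-01,  1.52502382e+00, -3.76129090e-06,
        1.27540500e+00, -1.45975353e-01]), 'qvel': array([-0.00060565,  0.00177918, -0.00011114, -0.00224037,  0.00179577,
       -0.00105029]), 'joint_efforts': array([-7.15561164e-04, -4.31248212e+01, -2.44218725e+01,  7.15258392e-02,
        5.58367185e-02, -1.27423018e-04]), 'tool_pos': array([ 0.2258655 , -0.47377662,  0.40404322]), 'tool_rot': array([-3.14005142e+00, -2.22958805e-04,  4.44758314e-01]), 'contact_force': array([-0.09727496, -0.07997581,  0.29628924]), 'torque': array([ 0.01482808, -0.00703537,  0.06159518]), 'grip_force': 0.0, 'opening': 0.0920733447095449}
scene 349.00914591871833 349.00914591871833 252.62333422186768 194.97606941086113 [[0.1324, -0.8539, 0.5033, 1.0697], [0.9911, 0.1072, -0.0789, -0.2378], [0.0135, 0.5093, 0.8605, 0.9621], [0.0, 0.0, 0.0, 1.0]]
top 450.069063768793 450.069063768793 251.2858834482049 189.1095890273339 [[-0.0291, 0.9989, -0.0363, 0.5598], [-0.9994, -0.0283, 0.0216, -0.1403], [0.0206, 0.0369, 0.9991, 1.2261], [0.0, 0.0, 0.0, 1.0]]
```

View pics/scene0.png

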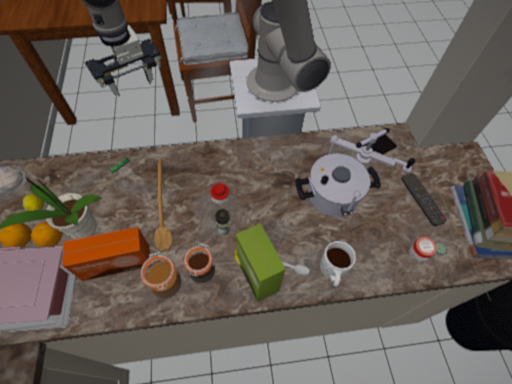

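View pics/top0.png

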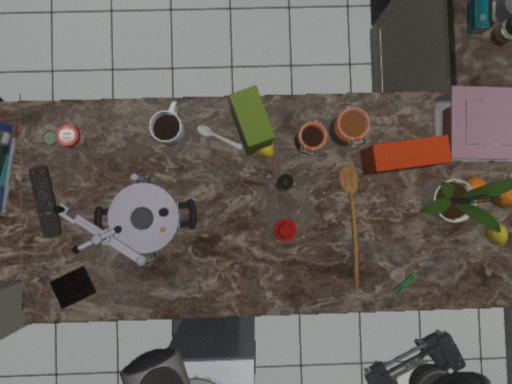

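The top view shows the cooker at about (143,217), with the near post around (140,262). The bridge is swung open towards the upper left, with its knob at about (61,210). I'll enlarge both views.

```bash
python3 - <<'E'
import cv2,numpy as np
t=np.load("top0.npz")["img"][165:295,30:215,::-1]; s=np.load("scene0.npz")["img"][115:235,285:425,::-1]
cv2.imwrite("pics/c1.png",cv2.resize(t,None,fx=4.3,fy=4.3,interpolation=cv2.INTER_CUBIC))
cv2.imwrite("pics/c2.png",cv2.resize(s,None,fx=5,fy=5,interpolation=cv2.INTER_CUBIC))
E
```

```text
(no output)
```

View pics/c1.png

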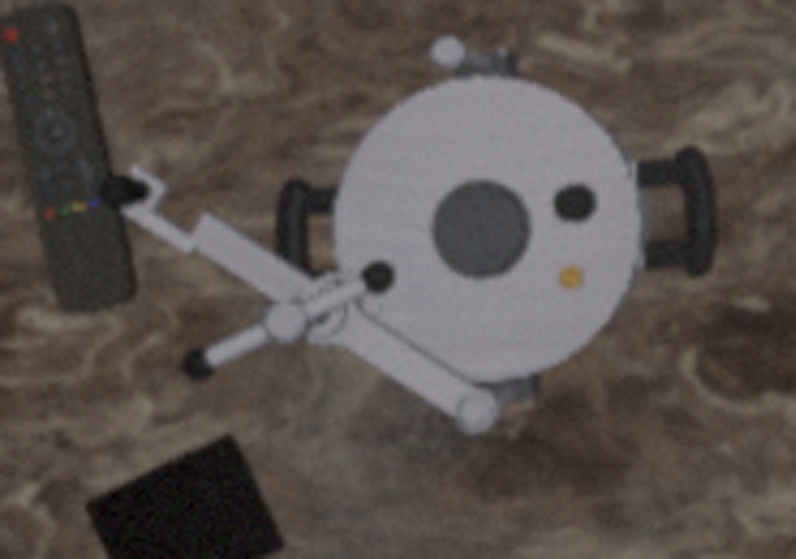

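View pics/c2.png

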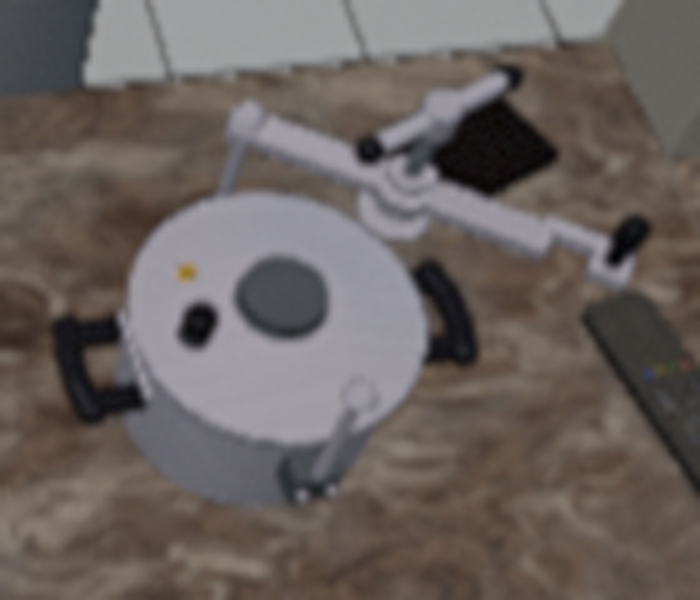

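c1 (top crop) shows:
- far post head at (449,50) and near post at (477,411)
- boss at (480,228)
- knob at about (122,189), over the remote
- crossbar balls at (379,277) and (197,363)

c2 (scene crop) shows:
- balls at (371,150) and (512,75)
- knob at about (628,240)
- far head at (361,395) and near post at about (245,117)

```bash
cat > h.py <<'E'
import numpy as np
def ray(c,u,v):
    M=c["world_from_camera"]; d=M[:3,:3]@np.array([(u-c["cx"])/c["fx"],-(v-c["cy"])/c["fy"],-1]); return M[:3,3],d
def plane(c,u,v,z):
    o,d=ray(c,u,v); return o+d*(z-o[2])/d[2]
def pix(c,p):
    M=c["world_from_camera"]; q=M[:3,:3].T@(np.asarray(p)-M[:3,3]); return np.array([c["cx"]-c["fx"]*q[0]/q[2],c["cy"]+c["fy"]*q[1]/q[2]])
def tri(a,ua,b,ub):
    (o1,d1),(o2,d2)=ray(a,*ua),ray(b,*ub)
    s=np.linalg.lstsq(np.c_[d1,-d2],o2-o1,rcond=None)[0]; p,q=o1+s[0]*d1,o2+s[1]*d2
    return (p+q)/2,np.linalg.norm(p-q)
E
python3 - <<'E'
from h import *
t=dict(np.load("top0.npz"));s=dict(np.load("scene0.npz"))
T=lambda u,v:(30+(u+.5)/4.3-.5,165+(v+.5)/4.3-.5); S=lambda u,v:(285+(u+.5)/5-.5,115+(v+.5)/5-.5)
P=dict(far=((449,50),(361,392),.177),near=((477,411),(247,117),.177),knob=((118,189),(632,232),.2),e1=((379,277),(371,150),.232),e2=((197,363),(512,75),.232),boss=((480,228),(283,290),.129),valve=((575,203),(199,322),.135))
R={}
for k,(a,b,z) in P.items():
    R[k]=plane(t,*T(*a),z); print(k,R[k].round(4),plane(s,*S(*b),z).round(4),*[np.round(x,4) for x in tri(t,T(*a),s,S(*b))])
n=R["near"][:2];f=R["far"][:2];ax=f-n;print("posts dist",np.linalg.norm(ax),"yaw",np.arctan2(ax[1],ax[0]),"mid",(n+f)/2)
k=R["knob"][:2]-n;print("knob r",np.linalg.norm(k),"open",np.arctan2(k[1],k[0])-np.arctan2(ax[1],ax[0]))
e=(R["e1"]+R["e2"])[:2]/2;k=e-n;print("screw r",np.linalg.norm(k),np.arctan2(k[1],k[0])-np.arctan2(ax[1],ax[0]),"bar",np.linalg.norm(R["e1"]-R["e2"]))
for nm,u,v,z in(("timer",67,135,.05),("remote",42,190,.02),("jar",285,182,.105),("mug",167,127,.09)): print(nm,plane(t,u,v,z).round(3))
E
```

```text
far [0.6355 0.1085 0.177 ] [0.6386 0.1074 0.177 ] [0.6359 0.1097 0.172 ] 0.0
near [0.441  0.0973 0.177 ] [0.4492 0.0943 0.177 ] [0.4396 0.0998 0.1648] 0.0006
knob [0.5655 0.2773 0.2   ] [0.5712 0.2727 0.2   ] [0.5652 0.2801 0.1906] 0.002
e1 [0.5167 0.1331 0.232 ] [0.5229 0.1314 0.232 ] [0.5164 0.1357 0.2233] 0.0003
e2 [0.476  0.2257 0.232 ] [0.4814 0.2239 0.232 ] [0.4754 0.2286 0.2245] 0.0002
boss [0.5381 0.1044 0.129 ] [0.5397 0.1031 0.129 ] [0.5379 0.1047 0.1261] 0.0008
valve [0.5506 0.0498 0.135 ] [0.559  0.0473 0.135 ] [0.5505 0.0522 0.1212] 0.0001
posts dist 0.19479192613102853 yaw 0.05732628952006641 mid [0.5382756  0.10288638]
knob r 0.21885896135152066 open 0.9083942984045534
screw r 0.09900797109390944 0.9208348881436275 bar 0.10115884227726031
timer [0.757 0.31  0.05 ]
remote [0.617 0.39  0.02 ]
jar [ 0.616 -0.249  0.105]
mug [0.764 0.044 0.09 ]
```

```bash
python3 - <<'E'
from h import *
for n in("top0","scene0"):
    c=dict(np.load(n+".npz")); v,u=np.mgrid[0:384,0:512]; D=c["depth"]
    q=np.stack([(u-c["cx"])/c["fx"]*D,-(v-c["cy"])/c["fy"]*D,-D],-1)@c["world_from_camera"][:3,:3].T+c["world_from_camera"][:3,3]
    m=(D>0)&(q[...,1]>0.2)&(q[...,1]<.8)&(q[...,2]>0.12)&(q[...,0]>-.2)&(q[...,0]<.9)
    P=q[m]
    for z in np.arange(.12,1.,.1):
        s=P[(P[:,2]>=z)&(P[:,2]<z+.1)]
        if len(s): print(n,round(z,2),len(s),s.min(0).round(2),s.max(0).round(2))
E
```

```text
top0 0.12 429 [0.5  0.2  0.16] [0.58 0.29 0.21]
top0 0.22 93 [0.47 0.2  0.23] [0.49 0.23 0.24]
scene0 0.12 3830 [0.25 0.2  0.12] [0.77 0.67 0.22]
scene0 0.22 2347 [0.25 0.2  0.22] [0.49 0.65 0.32]
scene0 0.32 2253 [0.25 0.45 0.32] [0.38 0.58 0.42]
scene0 0.42 1336 [0.25 0.45 0.42] [0.38 0.52 0.51]
```

Emit:
{"fn": "arm_command", "kwargs": {
  "xyz": [
    [22,37,3],
    [22,37,3],
    [22,37,3],
    [22,37,3],
    [22,37,3],
    [22,37,3],
    [22,37,3],
    [22,37,3],
    [22,37,3],
    [22,37,0],
    [13,42,0],
    [13,42,0],
    [13,42,0],
    [13,42,0],
    [13,42,0],
    [13,42,0],
    [13,42,0],
    [13,42,0],
    [13,42,0],
    [0,0,0]
  ],
  "spin": [3,3,3,3,3,3,3,3,3,3,0,0,0,0,0,0,0,0,0,0],
  "jaw": 0.2,
  "squeeze": 20
}}

```text
time: 2.1
tool_pos: [0.5631, 0.2787, 0.43]
tool_rot: [-3.14, -0.0, 0.973]
contact_force: [0.2, -0.2, 0.2]
opening: 0.0552
grip_force: 0.0
```

Emit:
{"fn": "arm_command", "kwargs": {
  "xyz": [
    [0,-2,-20],
    [0,0,-20],
    [0,0,-15],
    [0,0,-10],
    [0,0,-5],
    [0,0,0]
  ],
  "spin": [0,0,0,0,0,0]
}}

```text
time: 2.7
tool_pos: [0.5629, 0.2718, 0.3613]
tool_rot: [-3.141, 0.001, 0.968]
contact_force: [-0.6, -0.3, -0.1]
opening: 0.0551
grip_force: 0.0
```

Emit:
{"fn": "arm_command", "kwargs": {
  "xyz": [
    [0,0,0],
    [0,0,0],
    [0,0,0],
    [0,0,0]
  ],
  "spin": [0,0,0,0],
  "jaw": -1
}}

```text
time: 3.1
tool_pos: [0.5629, 0.2721, 0.3622]
tool_rot: [3.141, -0.001, 0.968]
contact_force: [0.4, 0.9, 0.4]
opening: 0.0277
grip_force: 0.0
```

Emit:
{"fn": "arm_command", "kwargs": {
  "xyz": [
    [2,4,0],
    [0,0,0],
    [0,0,0],
    [0,0,0]
  ],
  "spin": [0,0,0,0]
}}

```text
time: 3.5
tool_pos: [0.5652, 0.2763, 0.362]
tool_rot: [3.141, -0.001, 0.968]
contact_force: [2.4, 1.5, 0.5]
opening: 0.0162
grip_force: 20.0
```

```bash
python3 - <<'E'
import numpy as np
p=np.array([441,97.5]);r=217.5;a0=.9637
a=a0-np.radians(2.5)*np.arange(21)
P=np.round((p+r*np.c_[np.cos(a),np.sin(a)])*2)/2; print(np.diff(P,axis=0).tolist(),np.degrees(a[-1]),P[-1])
E
```

```text
[[8.0, -5.5], [7.0, -6.0], [7.5, -6.0], [6.5, -6.5], [7.0, -7.0], [6.0, -7.0], [6.0, -7.5], [5.5, -7.5], [5.5, -8.0], [5.0, -8.0], [4.5, -8.5], [4.5, -8.5], [3.5, -8.5], [3.5, -9.0], [3.0, -9.0], [3.0, -9.0], [2.0, -9.0], [2.0, -9.5], [1.5, -9.5], [1.0, -9.0]] 5.215942716757434 [657.5 117.5]
```

Emit:
{"fn": "arm_command", "kwargs": {
  "xyz": [
    [8,-5.5,0],
    [7,-6,0],
    [7.5,-6,0],
    [6.5,-6.5,0],
    [7,-7,0],
    [6,-7,0],
    [6,-7.5,0],
    [5.5,-7.5,0],
    [5.5,-8,0],
    [5,-8,0]
  ],
  "spin": [-2.5,-2.5,-2.5,-2.5,-2.5,-2.5,-2.5,-2.5,-2.5,-2.5]
}}

```text
time: 4.5
tool_pos: [0.6283, 0.2085, 0.362]
tool_rot: [-3.138, -0.0, 0.532]
contact_force: [-3.0, 6.7, 2.9]
opening: 0.0166
grip_force: 20.0
```

Emit:
{"fn": "arm_command", "kwargs": {
  "xyz": [
    [4.5,-8.5,0],
    [4.5,-8.5,0],
    [3.5,-8.5,0],
    [3.5,-9,0],
    [3,-9,0],
    [3,-9,0],
    [2,-9,0],
    [2,-9.5,0],
    [1.5,-9.5,0]
  ],
  "spin": [-2.5,-2.5,-2.5,-2.5,-2.5,-2.5,-2.5,-2.5,-2.5]
}}

```text
time: 5.4
tool_pos: [0.6561, 0.1281, 0.362]
tool_rot: [-3.138, -0.0, 0.139]
contact_force: [-0.9, 7.5, 2.1]
opening: 0.0166
grip_force: 20.0
```

Emit:
{"fn": "arm_command", "kwargs": {
  "xyz": [
    [0.5,-6,0],
    [0.5,-5,0],
    [0,-3,0],
    [0,0,0]
  ],
  "spin": [-1.5,-1.5,-1,0]
}}

```text
time: 5.8
tool_pos: [0.6574, 0.1137, 0.362]
tool_rot: [-3.139, -0.001, 0.07]
contact_force: [0.9, 5.8, 1.1]
opening: 0.0166
grip_force: 20.0
```

Emit:
{"fn": "arm_command", "kwargs": {
  "xyz": [
    [0,-1.5,0],
    [0,-1.5,0],
    [0,0,0]
  ],
  "spin": [0,0,0]
}}

```text
time: 6.1
tool_pos: [0.6574, 0.1112, 0.362]
tool_rot: [-3.138, -0.001, 0.07]
contact_force: [3.0, 6.5, 0.8]
opening: 0.0168
grip_force: 20.0
```

Emit:
{"fn": "arm_command", "kwargs": {
  "xyz": [
    [0,-1.5,0],
    [0,0,0]
  ],
  "spin": [0,0]
}}

```text
time: 6.3
tool_pos: [0.6574, 0.1102, 0.362]
tool_rot: [-3.137, -0.002, 0.071]
contact_force: [2.5, 10.6, 0.1]
opening: 0.0167
grip_force: 20.0
```

Emit:
{"fn": "arm_command", "kwargs": {
  "xyz": [
    [0,-1.5,0],
    [0,0,0]
  ],
  "spin": [0,0]
}}

```text
time: 6.5
tool_pos: [0.6574, 0.1098, 0.362]
tool_rot: [-3.135, -0.002, 0.071]
contact_force: [3.1, 14.9, 1.3]
opening: 0.0165
grip_force: 20.0
```

Emit:
{"fn": "arm_command", "kwargs": {
  "xyz": [
    [0,-1,0],
    [0,0,0]
  ],
  "spin": [0,0]
}}

```text
time: 6.7
tool_pos: [0.6573, 0.1095, 0.362]
tool_rot: [-3.134, -0.002, 0.072]
contact_force: [3.0, 16.1, 0.1]
opening: 0.0166
grip_force: 20.0
```

The force rises to 16 N with no further travel, so the bridge is at its stop. I'll release the knob, rise and look.

Emit:
{"fn": "arm_command", "kwargs": {
  "xyz": [
    [0,1.5,0],
    [0,0,0],
    [0,0,0],
    [0,0,0],
    [0,0,0]
  ],
  "spin": [0,0,0,0,0],
  "jaw": 0
}}

```text
time: 7.2
tool_pos: [0.6574, 0.1066, 0.3616]
tool_rot: [3.141, 0.0, 0.069]
contact_force: [-0.2, 0.1, 0.0]
opening: 0.0456
grip_force: 0.0
```

Emit:
{"fn": "arm_command", "kwargs": {
  "xyz": [
    [0,0,10],
    [0,0,30],
    [0,0,40],
    [0,-40,20],
    [0,-45,0],
    [0,-45,0],
    [0,-45,0],
    [0,-45,0],
    [0,0,0]
  ],
  "spin": [0,0,0,0,0,0,0,0,0]
}}

```text
time: 8.1
tool_pos: [0.6568, -0.1189, 0.4621]
tool_rot: [3.139, 0.0, 0.063]
contact_force: [0.1, 0.1, -0.1]
opening: 0.0461
grip_force: 0.0
```

```bash
python3 - <<'E'
from cell import *
import cv2,numpy as np
o=observe();print(o["tool_pos"],o["tool_rot"],o["contact_force"],o["torque"],o["opening"],o["qpos"])
for n in("top","scene"):
    c=read_camera(n); np.savez(f"{n}1.npz",**c)
t=np.load("top1.npz")["img"][165:295,60:215,::-1]
cv2.imwrite("pics/d1.png",cv2.resize(t,None,fx=4.3,fy=4.3,interpolation=cv2.INTER_CUBIC))
E
```

```text
[ 0.65680688 -0.11892491  0.46208811] [3.13918701e+00 7.22917611e-05 6.25557120e-02] [ 0.1030659   0.12031046 -0.08445617] [ 0.03763041  0.01561721 -0.00418055] 0.046056455419837515 [-0.29335355  0.59267087  0.96259633 -0.00228032  1.58555494  1.21485244]
```

View pics/d1.png

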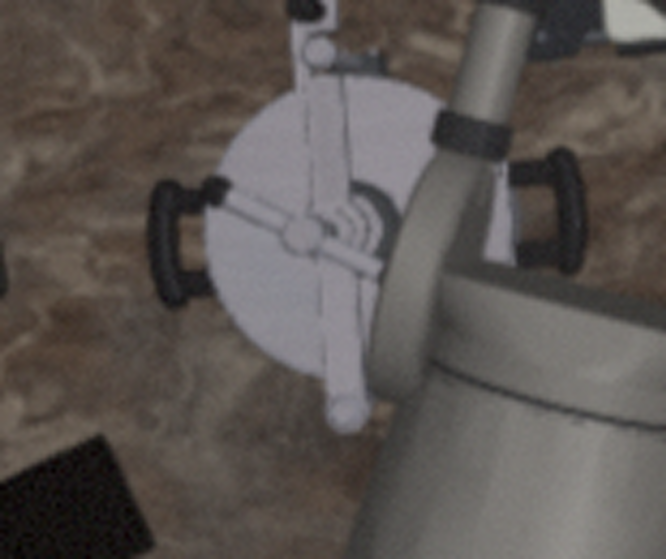

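The bridge is home, with the knob at (307,5) just beyond the far post head at (319,50). The hub is at (302,235), and the visible bar end is at (216,189), pointing to the cooker's +y and slightly +x.

```bash
python3 - <<'E'
from h import *
t=dict(np.load("top1.npz"))
T=lambda u,v:(60+(u+.5)/4.3-.5,165+(v+.5)/4.3-.5)
e=plane(t,*T(216,189),.230);h=plane(t,*T(302,235),.232);d=e-h
print(e,h,np.linalg.norm(d[:2]),np.degrees(np.arctan2(d[1],d[0])))
E
```

```text
[0.5620059  0.15013988 0.23      ] [0.53729152 0.10639701 0.232     ] 0.05024180725403018 60.53388504988703
```

Emit:
{"fn": "arm_command", "kwargs": {
  "xyz": [
    [-12,22,0],
    [-12,22,0],
    [-12,22,0],
    [-12,22,0],
    [-12,22,0],
    [-12,22,0],
    [-12,22,0],
    [-12,22,0],
    [-12,22,0],
    [-11,24,0],
    [0,0,0],
    [0,0,0],
    [0,0,0],
    [0,0,0],
    [0,0,0],
    [0,0,0],
    [0,0,0],
    [0,0,0],
    [0,0,0],
    [0,0,0]
  ],
  "spin": [8.5,8.5,8.5,8.5,8.5,8.5,8.5,8.5,8.5,8.5,8.5,8.5,8.5,8.5,8.5,8.5,8.5,8.5,8.5,8.5]
}}

```text
time: 10.2
tool_pos: [0.5378, 0.1106, 0.4624]
tool_rot: [3.141, 0.001, 3.045]
contact_force: [-0.0, -0.3, -0.6]
opening: 0.0456
grip_force: 0.0
```

Emit:
{"fn": "arm_command", "kwargs": {
  "xyz": [
    [0,0,0],
    [0,0,0],
    [0,0,0]
  ],
  "spin": [8,8,0]
}}

```text
time: 10.5
tool_pos: [0.5379, 0.1105, 0.4623]
tool_rot: [3.141, 0.001, -2.964]
contact_force: [-1.7, -0.2, -0.0]
opening: 0.0458
grip_force: 0.0
```

Emit:
{"fn": "arm_command", "kwargs": {
  "xyz": [
    [0,-7,0],
    [0,0,0],
    [0,0,0]
  ],
  "spin": [0,0,0]
}}

```text
time: 10.8
tool_pos: [0.5383, 0.1021, 0.4619]
tool_rot: [3.141, 0.0, -2.969]
contact_force: [0.1, 0.3, 0.4]
opening: 0.0461
grip_force: 0.0
```

Emit:
{"fn": "arm_command", "kwargs": {
  "xyz": [
    [0,1,-25],
    [0,0,-25],
    [0,0,-20],
    [0,0,-12],
    [0,0,0]
  ],
  "spin": [0,0,0,0,0]
}}

```text
time: 11.3
tool_pos: [0.5382, 0.1031, 0.3783]
tool_rot: [3.141, -0.003, -2.968]
contact_force: [0.7, -0.4, -0.1]
opening: 0.0457
grip_force: 0.0
```

Emit:
{"fn": "arm_command", "kwargs": {
  "xyz": [
    [0,0,0],
    [0,0,0],
    [0,0,0],
    [0,0,0],
    [0,0,0],
    [0,0,0]
  ],
  "spin": [-6,-6,-6,-6,-6,-6]
}}

```text
time: 11.9
tool_pos: [0.5382, 0.1035, 0.3805]
tool_rot: [3.141, -0.001, 2.683]
contact_force: [-2.4, 2.9, -2.2]
opening: 0.0463
grip_force: 1.3
```

```bash
cat > o.py <<'E'
from cell import *
import numpy as np
o=observe();print(o["time"],o["tool_pos"].round(4),"yaw",np.degrees(o["tool_rot"][2]).round(1),"F",o["contact_force"].round(1),"M",o["torque"].round(3),"q6",o["qpos"][5].round(2))
E
python3 o.py
```

```text
11.9 [0.5382 0.1035 0.3805] yaw 153.7 F [-2.4  2.9 -2.2] M [0.332 0.18  0.068] q6 -1.06
```

Emit:
{"fn": "arm_command", "kwargs": {
  "xyz": [
    [0,0,0],
    [0,0,0],
    [0,0,0],
    [0,0,0],
    [0,0,0],
    [0,0,0],
    [0,0,0],
    [0,0,0],
    [0,0,0],
    [0,0,0],
    [0,0,0],
    [0,0,0],
    [0,0,0],
    [0,0,0]
  ],
  "spin": [-8,-8,-8,-8,-8,-8,-8,-8,-8,-8,-8,-8,-8,-8]
}}

```text
time: 13.3
tool_pos: [0.5389, 0.1035, 0.3811]
tool_rot: [3.14, -0.003, 0.727]
contact_force: [1.0, 0.9, -1.5]
opening: 0.046
grip_force: 1.1
```

```bash
python3 o.py; python3 - <<'E'
from cell import *
import cv2
c=read_camera("scene")["img"][90:220,270:430,::-1]
cv2.imwrite("pics/e1.png",cv2.resize(c,None,fx=4.5,fy=4.5,interpolation=cv2.INTER_CUBIC))
E
```

```text
13.3 [0.5389 0.1035 0.3811] yaw 41.6 F [ 1.   0.9 -1.5] M [ 0.278 -0.293  0.037] q6 0.89
```

View pics/e1.png

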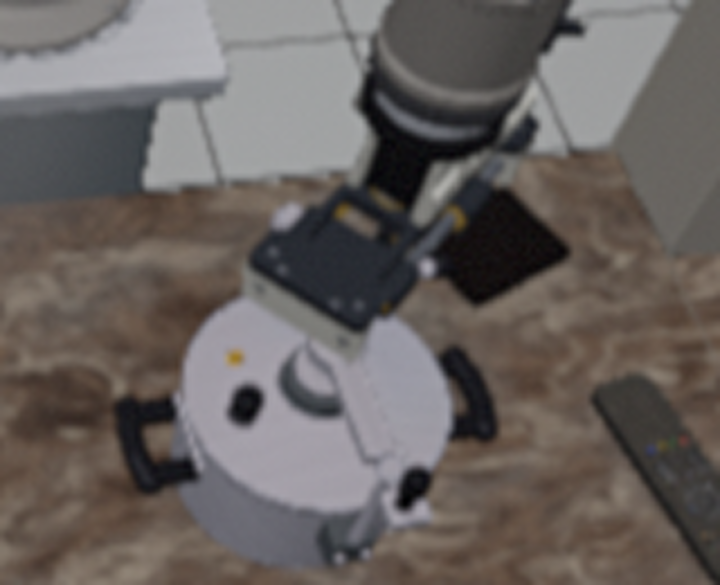

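The gripper hides the bar. The bridge is still home, with the knob at (413,487) by the far post, and the moment matches the free-running friction, so I continue the stroke.

Emit:
{"fn": "arm_command", "kwargs": {
  "xyz": [
    [0,0,0],
    [0,0,0],
    [0,0,0],
    [0,0,0],
    [0,0,0],
    [0,0,0],
    [0,0,0],
    [0,0,0],
    [0,0,0],
    [0,0,0],
    [0,0,0],
    [0,0,0],
    [0,0,0],
    [0,0,0]
  ],
  "spin": [-8,-8,-8,-8,-8,-8,-8,-8,-8,-8,-8,-8,-8,-8]
}}

```text
time: 14.75
tool_pos: [0.5384, 0.1035, 0.3804]
tool_rot: [-3.141, 0.001, -1.225]
contact_force: [-0.5, 2.7, -1.7]
opening: 0.0458
grip_force: 1.3
```

```bash
python3 o.py
```

```text
14.75 [0.5384 0.1035 0.3804] yaw -70.2 F [-0.5  2.7 -1.7] M [0.536 0.128 0.075] q6 2.85
```

Emit:
{"fn": "arm_command", "kwargs": {
  "xyz": [
    [0,0,0],
    [0,0,22],
    [0,0,22],
    [0,0,0],
    [0,0,0],
    [0,0,0],
    [0,0,0],
    [0,0,0],
    [0,0,0],
    [0,0,0],
    [0,0,0],
    [0,0,0],
    [0,0,0],
    [0,0,0],
    [0,0,0],
    [0,0,0],
    [0,0,0],
    [0,0,0],
    [0,0,0],
    [0,0,0]
  ],
  "spin": [8,0,2,8.5,8.5,8.5,8.5,8.5,8.5,8.5,8.5,8.5,8.5,8.5,8.5,8.5,8.5,8.5,8.5,8.5]
}}

```text
time: 16.75
tool_pos: [0.5385, 0.103, 0.4249]
tool_rot: [3.14, -0.0, 1.483]
contact_force: [-0.8, -0.6, -0.3]
opening: 0.0455
grip_force: 0.0
```

Emit:
{"fn": "arm_command", "kwargs": {
  "xyz": [
    [0,0,0],
    [0,0,0],
    [0,0,0],
    [0,0,0],
    [0,0,0]
  ],
  "spin": [8.5,8.5,8.5,8.5,0]
}}

```text
time: 17.25
tool_pos: [0.5385, 0.103, 0.4248]
tool_rot: [3.14, 0.001, 2.071]
contact_force: [0.6, 0.3, -0.4]
opening: 0.0458
grip_force: 0.0
```

```bash
python3 o.py; python3 - <<'E'
from cell import *
import cv2
c=read_camera("scene")["img"][90:220,270:430,::-1]
cv2.imwrite("pics/e2.png",cv2.resize(c,None,fx=4.5,fy=4.5,interpolation=cv2.INTER_CUBIC))
E
```

```text
17.25 [0.5385 0.103  0.4248] yaw 118.7 F [ 0.6  0.3 -0.4] M [ 0.004 -0.126 -0.038] q6 -0.45
```

View pics/e2.png

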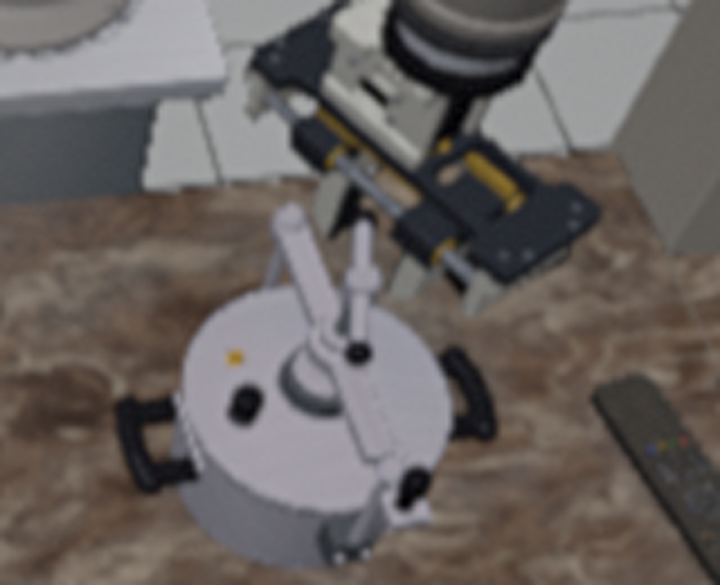

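The near ball is at (358,352) and the hub at (362,280), with the far ball at about (366,215) under the finger. The foot is still clear of the lid.

```bash
python3 - <<'E'
from h import *
t=dict(np.load("scene1.npz"))
T=lambda u,v:(270+(u+.5)/4.5-.5,90+(v+.5)/4.5-.5)
e=plane(t,*T(358,352),.226);h=plane(t,*T(366,216),.226);d=e-h
print(e,h,np.linalg.norm(d[:2]),np.degrees(np.arctan2(d[1],d[0])))
E
```

```text
[0.5894431  0.08776163 0.226     ] [0.49222892 0.12001183 0.226     ] 0.10242398016553879 -18.352940168420123
```

Emit:
{"fn": "arm_command", "kwargs": {
  "xyz": [
    [0,0,0],
    [0,0,0],
    [0,0,-20],
    [0,0,-18],
    [0,0,-8],
    [0,0,0],
    [0,0,0],
    [0,0,0],
    [0,0,0],
    [0,0,0],
    [0,0,0],
    [0,0,0],
    [0,0,0],
    [0,0,0]
  ],
  "spin": [6,6,0,0,0,0,-5,-5,-8,-8,-8,-8,-8,-8]
}}

```text
time: 18.7
tool_pos: [0.5387, 0.1036, 0.379]
tool_rot: [3.14, -0.002, 1.258]
contact_force: [0.3, 3.0, -1.3]
opening: 0.046
grip_force: 1.1
```

```bash
python3 o.py
```

```text
18.7 [0.5387 0.1036 0.379 ] yaw 72.1 F [ 0.3  3.  -1.3] M [ 0.439 -0.171  0.06 ] q6 0.36
```

Emit:
{"fn": "arm_command", "kwargs": {
  "xyz": [
    [0,0,0],
    [0,0,0],
    [0,0,0],
    [0,0,0],
    [0,0,0],
    [0,0,0],
    [0,0,0],
    [0,0,0],
    [0,0,0],
    [0,0,0],
    [0,0,0],
    [0,0,0],
    [0,0,0],
    [0,0,0],
    [0,0,0],
    [0,0,0],
    [0,0,0],
    [0,0,0]
  ],
  "spin": [-8,-8,-8,-8,-8,-8,-8,-8,-8,-8,-8,-8,-8,-8,-8,-8,-8,-6]
}}

```text
time: 20.5
tool_pos: [0.5383, 0.1044, 0.3779]
tool_rot: [-3.141, 0.002, -1.217]
contact_force: [0.7, 5.7, -5.6]
opening: 0.0461
grip_force: 17.8
```

```bash
python3 o.py
```

```text
20.5 [0.5383 0.1044 0.3779] yaw -69.7 F [ 0.7  5.7 -5.6] M [ 1.249 -0.088  0.988] q6 2.84
```

Emit:
{"fn": "arm_command", "kwargs": {
  "xyz": [
    [0,0,0],
    [0,0,22],
    [0,0,22],
    [0,0,0],
    [0,0,0],
    [0,0,0],
    [0,0,0],
    [0,0,0],
    [0,0,0],
    [0,0,0],
    [0,0,0],
    [0,0,0],
    [0,0,0],
    [0,0,0],
    [0,0,0],
    [0,0,0],
    [0,0,0],
    [0,0,0],
    [0,0,0],
    [0,0,0]
  ],
  "spin": [8,0,2,8.5,8.5,8.5,8.5,8.5,8.5,8.5,8.5,8.5,8.5,8.5,8.5,8.5,8.5,8.5,8.5,8.5]
}}

```text
time: 22.5
tool_pos: [0.5385, 0.1031, 0.4231]
tool_rot: [3.14, -0.0, 1.488]
contact_force: [-0.6, -0.7, -0.4]
opening: 0.0461
grip_force: 0.0
```

Emit:
{"fn": "arm_command", "kwargs": {
  "xyz": [
    [0,0,0],
    [0,0,0],
    [0,0,0],
    [0,0,0],
    [0,0,0],
    [0,0,0],
    [0,0,-22],
    [0,0,-18],
    [0,0,-8],
    [0,0,0]
  ],
  "spin": [8.5,8.5,8.5,8.5,8.5,5,0,0,0,0]
}}

```text
time: 23.5
tool_pos: [0.5384, 0.1031, 0.3736]
tool_rot: [-3.141, -0.001, 2.312]
contact_force: [-0.5, 0.2, 0.7]
opening: 0.0461
grip_force: 0.0
```

```bash
python3 o.py
```

```text
23.5 [0.5384 0.1031 0.3736] yaw 132.4 F [-0.5  0.2  0.7] M [ 0.056 -0.138 -0.026] q6 -0.69
```

The stroke ended at Mz ≈ 0.99 N m. The start turn was half a turn more than I assumed, so the screw is past hand-tight, though no failure limit appears to have been reached. I'll loosen it by pushing the bar counter-clockwise, then retighten slowly by torque.

Emit:
{"fn": "arm_command", "kwargs": {
  "xyz": [
    [0,0,0],
    [0,0,0],
    [0,0,0],
    [0,0,0],
    [0,0,0],
    [0,0,0],
    [0,0,0],
    [0,0,0],
    [0,0,0],
    [0,0,0]
  ],
  "spin": [8,8,8,8,8,8,8,8,8,4]
}}

```text
time: 24.5
tool_pos: [0.5388, 0.1031, 0.3754]
tool_rot: [-3.141, 0.002, -2.64]
contact_force: [-0.6, 0.7, 0.2]
opening: 0.0459
grip_force: 0.0
```

```bash
python3 o.py
```

```text
24.5 [0.5388 0.1031 0.3754] yaw -151.3 F [-0.6  0.7  0.2] M [ 0.14  -0.096  0.009] q6 -2.02
```

Emit:
{"fn": "arm_command", "kwargs": {
  "xyz": [
    [0,0,0],
    [0,0,0],
    [0,0,0]
  ],
  "spin": [4,4,4]
}}

```text
time: 24.8
tool_pos: [0.5389, 0.1033, 0.3755]
tool_rot: [-3.14, 0.003, -2.433]
contact_force: [2.5, 4.4, -0.6]
opening: 0.0459
grip_force: 2.4
```

```bash
python3 o.py
```

```text
24.8 [0.5389 0.1033 0.3755] yaw -139.4 F [ 2.5  4.4 -0.6] M [ 0.818 -0.489 -0.181] q6 -2.23
```

Emit:
{"fn": "arm_command", "kwargs": {
  "xyz": [
    [0,0,0],
    [0,0,0],
    [0,0,0],
    [0,0,0]
  ],
  "spin": [4,4,4,4]
}}

```text
time: 25.2
tool_pos: [0.5392, 0.104, 0.3756]
tool_rot: [-3.139, 0.005, -2.155]
contact_force: [2.8, 4.8, -0.9]
opening: 0.046
grip_force: 13.0
```

```bash
python3 o.py
```

```text
25.2 [0.5392 0.104  0.3756] yaw -123.5 F [ 2.8  4.8 -0.9] M [ 1.086 -0.516 -0.684] q6 -2.51
```

Emit:
{"fn": "arm_command", "kwargs": {
  "xyz": [
    [0,0,0],
    [0,0,0],
    [0,0,0],
    [0,0,0]
  ],
  "spin": [4,4,4,4]
}}

```text
time: 25.6
tool_pos: [0.5392, 0.1041, 0.3758]
tool_rot: [-3.138, 0.005, -1.875]
contact_force: [2.4, 7.2, -0.2]
opening: 0.0456
grip_force: 9.6
```

```bash
python3 o.py
```

```text
25.6 [0.5392 0.1041 0.3758] yaw -107.4 F [ 2.4  7.2 -0.2] M [ 1.18  -0.45  -0.611] q6 -2.79
```

Emit:
{"fn": "arm_command", "kwargs": {
  "xyz": [
    [0,0,0],
    [0,0,0],
    [0,0,0],
    [0,0,0],
    [0,0,0],
    [0,0,0],
    [0,0,0],
    [0,0,0],
    [0,0,0],
    [0,0,0],
    [0,0,0],
    [0,0,0]
  ],
  "spin": [-8,-8,-8,-8,-8,-8,-8,-8,-8,-8,-4,0]
}}

```text
time: 26.8
tool_pos: [0.5387, 0.1031, 0.3752]
tool_rot: [3.141, 0.002, 2.94]
contact_force: [0.2, -0.3, -0.4]
opening: 0.0461
grip_force: 0.0
```

```bash
python3 o.py
```

```text
26.8 [0.5387 0.1031 0.3752] yaw 168.4 F [ 0.2 -0.3 -0.4] M [ 0.101 -0.136 -0.001] q6 -1.32
```

Emit:
{"fn": "arm_command", "kwargs": {
  "xyz": [
    [0,0,0],
    [0,0,0],
    [0,0,0]
  ],
  "spin": [-3,-3,-3]
}}

```text
time: 27.1
tool_pos: [0.5386, 0.1031, 0.3748]
tool_rot: [3.141, 0.001, 2.784]
contact_force: [-0.6, -0.7, 0.1]
opening: 0.0458
grip_force: 0.0
```

```bash
python3 o.py
```

```text
27.1 [0.5386 0.1031 0.3748] yaw 159.5 F [-0.6 -0.7  0.1] M [ 0.155 -0.182 -0.01 ] q6 -1.16
```

Emit:
{"fn": "arm_command", "kwargs": {
  "xyz": [
    [0,0,0],
    [0,0,0],
    [0,0,0],
    [0,0,0]
  ],
  "spin": [-2,-2,-2,-2]
}}

```text
time: 27.5
tool_pos: [0.5386, 0.1031, 0.3747]
tool_rot: [3.141, 0.001, 2.645]
contact_force: [0.3, 0.2, 0.1]
opening: 0.0459
grip_force: 0.0
```

```bash
python3 o.py
```

```text
27.5 [0.5386 0.1031 0.3747] yaw 151.5 F [0.3 0.2 0.1] M [ 0.068 -0.163  0.043] q6 -1.02
```

Emit:
{"fn": "arm_command", "kwargs": {
  "xyz": [
    [0,0,0],
    [0,0,0]
  ],
  "spin": [-2,-2]
}}

```text
time: 27.7
tool_pos: [0.5386, 0.1031, 0.3748]
tool_rot: [3.141, 0.001, 2.575]
contact_force: [0.3, -0.1, 0.2]
opening: 0.0462
grip_force: 0.0
```

```bash
python3 o.py
```

```text
27.7 [0.5386 0.1031 0.3748] yaw 147.5 F [ 0.3 -0.1  0.2] M [ 0.056 -0.136 -0.038] q6 -0.95
```

Emit:
{"fn": "arm_command", "kwargs": {
  "xyz": [
    [0,0,0],
    [0,0,0]
  ],
  "spin": [-2,-2]
}}

```text
time: 27.9
tool_pos: [0.5386, 0.1031, 0.3748]
tool_rot: [3.141, 0.001, 2.505]
contact_force: [0.3, 1.5, -0.1]
opening: 0.0461
grip_force: 0.3
```

```bash
python3 o.py
```

```text
27.9 [0.5386 0.1031 0.3748] yaw 143.5 F [ 0.3  1.5 -0.1] M [ 0.152 -0.05  -0.002] q6 -0.88
```

Emit:
{"fn": "arm_command", "kwargs": {
  "xyz": [
    [0,0,0],
    [0,0,0]
  ],
  "spin": [-2,-2]
}}

```text
time: 28.1
tool_pos: [0.5382, 0.1037, 0.3747]
tool_rot: [3.14, -0.001, 2.436]
contact_force: [-2.0, 5.6, 1.0]
opening: 0.0459
grip_force: 3.6
```

```bash
python3 o.py
```

```text
28.1 [0.5382 0.1037 0.3747] yaw 139.5 F [-2.   5.6  1. ] M [0.878 0.273 0.192] q6 -0.82
```

Emit:
{"fn": "arm_command", "kwargs": {
  "xyz": [
    [0,0,0],
    [0,0,0]
  ],
  "spin": [-2,-2]
}}

```text
time: 28.3
tool_pos: [0.5382, 0.104, 0.3747]
tool_rot: [3.14, -0.001, 2.367]
contact_force: [-2.8, 4.6, 0.4]
opening: 0.046
grip_force: 10.6
```

```bash
python3 o.py
```

```text
28.3 [0.5382 0.104  0.3747] yaw 135.6 F [-2.8  4.6  0.4] M [0.806 0.206 0.582] q6 -0.75
```

Emit:
{"fn": "arm_command", "kwargs": {
  "xyz": [
    [0,0,0],
    [0,0,0]
  ],
  "spin": [-1,0]
}}

```text
time: 28.5
tool_pos: [0.5382, 0.104, 0.3746]
tool_rot: [3.14, -0.001, 2.35]
contact_force: [-2.2, 5.3, 1.6]
opening: 0.0461
grip_force: 8.2
```

```bash
python3 o.py
```

```text
28.5 [0.5382 0.104  0.3746] yaw 134.7 F [-2.2  5.3  1.6] M [0.793 0.227 0.42 ] q6 -0.73
```

Emit:
{"fn": "arm_command", "kwargs": {
  "xyz": [
    [0,0,0],
    [0,0,0]
  ],
  "spin": [-2,0]
}}

```text
time: 28.7
tool_pos: [0.5382, 0.104, 0.3746]
tool_rot: [3.14, -0.001, 2.315]
contact_force: [-2.1, 5.1, 0.4]
opening: 0.046
grip_force: 6.2
```

```bash
python3 o.py; python3 o.py
```

```text
28.7 [0.5382 0.104  0.3746] yaw 132.6 F [-2.1  5.1  0.4] M [0.733 0.22  0.26 ] q6 -0.69
28.7 [0.5382 0.104  0.3746] yaw 132.6 F [-2.1  5.1  0.4] M [0.733 0.22  0.26 ] q6 -0.69
```

Emit:
{"fn": "arm_command", "kwargs": {
  "xyz": [
    [0,0,0]
  ],
  "spin": [-2]
}}

```text
time: 28.8
tool_pos: [0.5382, 0.104, 0.3746]
tool_rot: [3.14, -0.001, 2.281]
contact_force: [-2.1, 5.4, 1.0]
opening: 0.0459
grip_force: 11.8
```

```bash
python3 o.py
```

```text
28.8 [0.5382 0.104  0.3746] yaw 130.7 F [-2.1  5.4  1. ] M [0.858 0.212 0.624] q6 -0.66
```

Emit:
{"fn": "arm_command", "kwargs": {
  "xyz": [
    [0,0,0]
  ],
  "spin": [-1]
}}

```text
time: 28.9
tool_pos: [0.5381, 0.1041, 0.3746]
tool_rot: [3.14, -0.001, 2.263]
contact_force: [-2.4, 5.9, 0.5]
opening: 0.0462
grip_force: 11.5
```

```bash
python3 o.py
```

```text
28.9 [0.5381 0.1041 0.3746] yaw 129.6 F [-2.4  5.9  0.5] M [0.864 0.231 0.614] q6 -0.64
```

The moving torque is 0.61 N m, which is hand-tight. I'll back off, rise clear and check.

Emit:
{"fn": "arm_command", "kwargs": {
  "xyz": [
    [0,0,0],
    [0,0,0],
    [0,0,0],
    [0,0,0],
    [0,0,15],
    [0,0,30],
    [0,0,40],
    [-10,-40,0],
    [-10,-45,0],
    [-10,-45,0],
    [-10,-45,0],
    [-10,-45,0],
    [-10,-45,0],
    [0,0,0],
    [0,0,0],
    [0,0,0]
  ],
  "spin": [8,8,8,8,0,0,0,0,0,0,0,0,0,0,0,0]
}}

```text
time: 30.5
tool_pos: [0.4786, -0.1611, 0.4592]
tool_rot: [3.141, 0.001, 2.82]
contact_force: [0.0, 0.4, 0.2]
opening: 0.0456
grip_force: 0.0
```

```bash
python3 o.py; python3 - <<'E'
from cell import *
import cv2,numpy as np
a=read_camera("scene")["img"][90:220,285:425,::-1];b=read_camera("top")["img"][100:300,40:300,::-1]
cv2.imwrite("pics/f1.png",np.hstack([cv2.resize(a,(420,390),interpolation=cv2.INTER_CUBIC),cv2.resize(b[60:190,30:157],(380,390),interpolation=cv2.INTER_CUBIC)]))
E
```

```text
30.5 [ 0.4786 -0.1611  0.4592] yaw 161.6 F [0.  0.4 0.2] M [ 0.108 -0.167  0.023] q6 -1.73
```

View pics/f1.png

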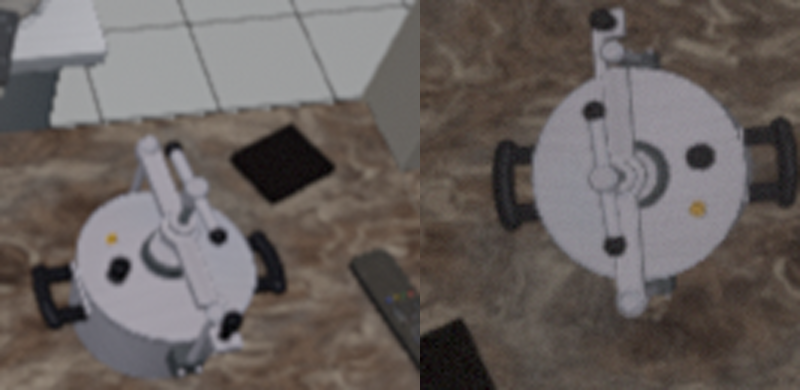

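The bridge is home, with its slot on the far post at (612,50) in the right half. The foot sits on the boss, the lid is centred and the robot is clear.

```bash
python3 -c "
from cell import *
print(hand_in())"
```

```text
the job is handed in; nothing more can be done
None
```

The job is handed in at about 31 s of the 72 s allowed, but the verdict was not shown: the bridge is home and the screw is wound to about 0.61 N m, after the second stroke overshot to 0.99 N m (still below the 1.15 N m you call far too much) and I backed it off and retightened.

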